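Try the scissors clamps: free ones to stock, seized ones to repair

ROBOT

A 6-joint arm with a two-finger parallel gripper is mounted at the origin on the work surface. World frame = base frame: x ahead of the robot, y to its left, z up, the work surface at z = 0. Lengths are in mm, angles in rad, forces in N, time in s.
With the tool pointing down it reaches from about 325 to 1000 mm from the base axis. Payload 5.1 kg.
Tool frame: the origin (TCP) lies on the centre line of the jaws, within the pads' length; the fingertips stand 14 mm ahead of it and the grasp point (between the pads) lies 5 mm behind it; z points along the fingers, x is the direction in which the jaws open and shut, and the axes are right-handed (so a half turn about z gives the same grasp; the last joint's range is limited). The gripper opens to 85 mm and grips with 20 to 120 N. Pads are 22 mm wide; open, the fingers measure 114 mm over their backs; the gripper's body (76 mm by 85 mm) begins 54 mm behind the grasp point. The pads swing forward as they close: fully open they stand 13 mm farther back than shut.
Start: joints at [1.22, 0.124, 1.65, -0, 1.367, -0.083], TCP at [172.019, 626.813, 245.322] pointing down, gripper open.
Joint ranges: [-2.61, 2.61], [-1.02, 2.33], [0.03, 2.71], [-1.35, 4.49], [0.32, 2.68], [-2.91, 2.91]. Speed limits (rad/s): [2.57, 2.57, 3.14, 3.14, 3.14, 3.14].

INTERFACE

Orientations are given as [roll, pitch, yaw] about the fixed x, y, z axes, in that order (R = Rz(yaw) Ry(pitch) Rx(roll)).
In Python, from cell import status, viewer, env gives the robot as it stands.
- The arm moves only by the tool move_arm, never from a script. Its argument "increments" is a list of rows, each a list of 7 numbers: the shift along the tool's x, y, z in m, then the turn, a rotation vector about the tool's x, y, z in degrees, then the opening, from -1 (shut) to 1 (fully open). A call has 1 to 5 rows; each row shifts and turns the pose as measured when the row begins, along the tool's axes as they then stand; what a row does not reach is not made up. A row lasts 1/12 s, in which the tool goes at most 41.7 mm and 7.16 degrees, less where a joint would pass 70% of its speed; a pose out of reach is approached as far as the arm can. A call is refused whole if a number of a shift passes 0.0417 or a number of a turn 7.16, either way. A call with a gripper value outside its range is refused whole. The fingers move at their own pace and stop on an object; the grip force is fixed at half the most. Time passes only in rows, so rows that do not move let the fingers close. It gives the time, the measured TCP pose, the force and the opening at its end, in the units of the state.
- status.read_state(): the state, without advancing time (a new reading comes with each control period).
- viewer.read_camera(name): name is "scene" or "top" or "wrist"; returns the picture (400x640x3 uint8, red, green, blue); there is no depth.
- viewer.get_calibration(name): a dict with "mtx" (3x3 intrinsics, pixels), "rvec" (rotation vector, rad) and "tvec" (3), from world to camera coordinates, as OpenCV has them; the wrist camera has in their place "mount" (4x4, takes a point from camera to tool coordinates, whose origin is the TCP and whose axes are the tool frame's). Camera axes: x right, y down, z forward; pixel columns grow to the right and rows downward; lengths in mm; the calibration is good to about 2 mm. A picture is of the moment at which its call begins: read the wrist's pose just before it. get_calibration takes no time and is no camera call.
- env.close_job(): hands the job in, once; it reports no verdict.
The state is a dict: "time": time; "q": joint angles; "dq": joint speeds; "joint_efforts": joint torques, N m; "tcp_pos": TCP position; "tool_rot": TCP orientation; "contact_force": force on the tool from outside, world axes, zero at the start; "ft_torque": the same for the moment, N m; "finger_gap": finger opening in mm.
Only numpy, scipy, OpenCV 4.12 (cv2) and the standard library are available. Lean on these libraries where they do the work, as an engineer would, in place of code of your own. Each camera call takes 0.05 s, during which the arm holds its last target. There are 200 camera calls.

TASK

Try both scissors clamps from the draining rack by squeezing each one's two handle grips together; the rack leaves no room for fingers beside the grips, so first lift a clamp out by its hub and lay it on the clear paper. Close a free one fully and lay it, closed, flat in the blue stock tray; lay one that will not move, seized with dried paint, flat in the red repair tray. Do not drop or throw the clamps, and leave everything else on the table where it is.

Things in the scene. Friction and masses are not known exactly. Their poses are not given: they have to be found in the camera images.
- clamp_a: one of two look-alike scissors clamps, 156 long, about 150 g: two dark steel arms (10 thick) crossing at an upright hub, orange block grips at the handle ends, small black jaw pads at the other. Origin: hub axis, underside. x points to the handles (they reach 101), jaws reach 55 along -x, z up. It lies flat on hub and grips
- clamp_a_hub (a point): centre of its round aluminium pivot hub, 26 dia x 40 tall, point 20 above the clamp's underside; the hub stands clear above the arms and can be pinched from above, across the clamp; axes as the clamp's
- clamp_a_grip_fixed (a point): centre of the orange grip on the arm that is one piece with the hub: a block 32 long x 14 wide x 26 tall, point 13 above its underside; it lies 85 along x and -9 along y from the hub axis
- clamp_a_grip_moving (a point): centre of the orange grip (same block) on the arm that swings about the hub's upright axis; with the handles closed it lies 85 along x and +9 along y from the hub axis, and swings towards +y as they open
- clamp_a_hinge (a joint): angle between its handles, rad: 0 = closed (32 over both grips), growing as they open (0.28 to 0.38 at the start: 55 to 64 over both grips). A free hinge closes when the grips are squeezed together with a few newtons and stays where left (no spring); a seized one does not budge (try 20 to 50 N). Looks do not tell which is which
- clamp_b: the other of two look-alike scissors clamps, 156 long, about 150 g: two dark steel arms (10 thick) crossing at an upright hub, orange block grips at the handle ends, small black jaw pads at the other. Origin: hub axis, underside. x points to the handles (they reach 101), jaws reach 55 along -x, z up. It lies flat on hub and grips
- clamp_b_hub (a point): centre of its round aluminium pivot hub, 26 dia x 40 tall, point 20 above the clamp's underside; the hub stands clear above the arms and can be pinched from above, across the clamp; axes as the clamp's
- clamp_b_grip_fixed (a point): centre of the orange grip on the arm that is one piece with the hub: a block 32 long x 14 wide x 26 tall, point 13 above its underside; it lies 85 along x and -9 along y from the hub axis
- clamp_b_grip_moving (a point): centre of the orange grip (same block) on the arm that swings about the hub's upright axis; with the handles closed it lies 85 along x and +9 along y from the hub axis, and swings towards +y as they open
- clamp_b_hinge (a joint): angle between its handles, rad: 0 = closed (32 over both grips), growing as they open (0.28 to 0.38 at the start: 55 to 64 over both grips). A free hinge closes when the grips are squeezed together with a few newtons and stays where left (no spring); a seized one does not budge (try 20 to 50 N). Looks do not tell which is which
- rack: plywood rack, fixed: base 200 (x) x 174 (y) x 8 thick, origin under its centre. The clamps lie on the base, handles to +x, hubs 35 to -x of the centre. Walls at y = -82, 0, +82 (x +15 to +85, 10 thick, 34 above the base) fence the grips, leaving 4 to 12: no room for fingers. Hubs are clear of the walls; lift straight up. Paper at least 120 wide is clear on the -y side of the rack
- stock_tray: blue open tray, for free clamps, fixed on the table, 210 (x) x 170 (y) x 45 tall outside, walls and floor 4 to 5 thick, origin under its centre. It may stand left or right
- repair_tray: red open tray, for seized clamps, fixed on the table, 210 (x) x 170 (y) x 45 tall outside, walls and floor 4 to 5 thick, origin under its centre. It may stand left or right
- sprayer: hand pump sprayer, a grey cone with black base and head, 150 dia x 240 tall (mm), a bystander, origin at its underside centre
- blue_tape: flat-lying roll of blue tape, 100 dia x 25 tall (mm), a bystander, origin at its underside centre
- cream_tape: flat-lying roll of cream masking tape, 104 dia x 36 tall (mm), a bystander, origin at its underside centre
- brown_bottle: brown paint bottle, 64 dia x 170 tall (mm), a bystander, origin at its underside centre
- brush: paint brush lying flat, a bystander, origin near its middle
Mind the look-alikes: they are no part of the job. Leave any purple look-alike of the clamp_b alone.

How it is judged:
By the outcome, as a careful person would: the job done as asked, in the order asked, and still so for the second after the job is handed in, with the robot touching nothing.
It also fails if it takes over 66 s, if anything falls off the work surface, if the arm or the gripper's body presses on something with over 40 N, if the wrist force passes 120 N, or if a joint passes its speed limit or range.

## Working session

There is one attempt and no reset: what is moved stays moved. The work goes in short steps, Python scripts to look and compute and a tool call to move; the robot and the scene stay as the last step left them, time stands still between calls to the robot, and variables do not carry over. Pictures are saved under pics/ and viewed, about 8 in all and at most 12, crops included, and the job is handed in when it is done.

Besides the shell and the picture viewer there is one more tool, called as name([rows], argument=value, ...), one row to a line, values as JSON. move_arm: Moves the arm, as the interface text tells. Its arguments: {"type":"object","properties":{"increments":{"type":"array"}},"required":["increments"]}

```bash
mkdir -p pics; ls; cat > h.py <<'E'
import numpy as np, cv2
from cell import status, viewer, env
def cam(n):
    c=viewer.get_calibration(n); K=np.array(c["mtx"],float)
    if "mount" in c:
        s=status.read_state(); M=np.array(c["mount"],float)
        from scipy.spatial.transform import Rotation as R
        Rt=R.from_euler('xyz',s["tool_rot"]).as_matrix()
        Rc=Rt@M[:3,:3]; o=Rt@M[:3,3]+np.array(s["tcp_pos"])
        return K,Rc,o
    Rm=cv2.Rodrigues(np.array(c["rvec"],float))[0]; t=np.array(c["tvec"],float).reshape(3)
    return K,Rm.T,-Rm.T@t
def ray(C,u,v,z):
    K,Rc,o=C; d=Rc@np.linalg.inv(K)@np.array([u,v,1.]); return o+d*(z-o[2])/d[2]
def proj(C,p):
    K,Rc,o=C; q=K@Rc.T@(np.array(p,float)-o); return q[:2]/q[2]
def save(n,im,k=1):
    cv2.imwrite("pics/"+n,cv2.resize(cv2.cvtColor(im,cv2.COLOR_RGB2BGR),None,fx=k,fy=k,interpolation=cv2.INTER_CUBIC))
E
python3 - <<'E'
from h import *
print(status.read_state())
for n in ["top","scene"]:
    save(n+"1.png",viewer.read_camera(n)); C=cam(n); print(n,C[2].round(),C[0].round().tolist())
print(viewer.get_calibration("wrist"))
E
```

```text
pics
{'time': 0.0, 'q': array([ 1.22042575e+00,  1.24516649e-01,  1.65164356e+00,  5.03559689e-05,
        1.36750051e+00, -8.25603939e-02]), 'dq': array([ 0.00030771,  0.00074964, -0.00164392, -0.00057825, -0.00057685,
        0.00064852]), 'joint_efforts': array([ 1.58501309e-03, -4.23608315e+01, -3.65459526e+01,  1.62449186e-05,
        6.96966905e-03, -7.77084210e-06]), 'tcp_pos': array([171.79840921, 626.29676239, 244.06350917]), 'tool_rot': array([-3.14137298e+00,  2.05696058e-03,  1.30297615e+00]), 'contact_force': array([ 0.08219023, -0.44567698, -0.40915804]), 'ft_torque': array([ 0.00115974, -0.04243778, -0.00356349]), 'finger_gap': 85.42010649821746}
top [ 288.   18. 1372.] [[470.0, 0.0, 319.0], [0.0, 470.0, 194.0], [0.0, 0.0, 1.0]]
scene [990. 369. 905.] [[402.0, 0.0, 325.0], [0.0, 402.0, 202.0], [0.0, 0.0, 1.0]]
{'mtx': array([[317.2054747 ,   0.        , 316.92001115],
       [  0.        , 317.2054747 , 202.6990156 ],
       [  0.        ,   0.        ,   1.        ]]), 'mount': array([[ 9.99999777e-01,  1.26594485e-04, -6.56037778e-04,
         5.25314599e-01],
       [ 8.59259556e-05,  9.49365249e-01,  3.14174500e-01,
        -8.04649269e+01],
       [ 6.62592228e-04, -3.14174486e-01,  9.49365026e-01,
        -1.30149599e+02],
       [ 0.00000000e+00,  0.00000000e+00,  0.00000000e+00,
         1.00000000e+00]])}
```

View pics/top1.png

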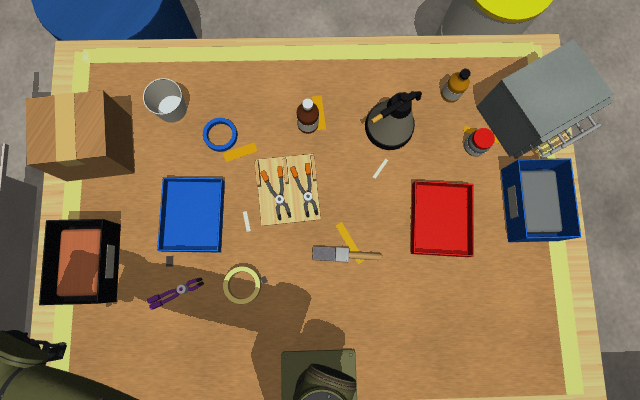

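View pics/scene1.png

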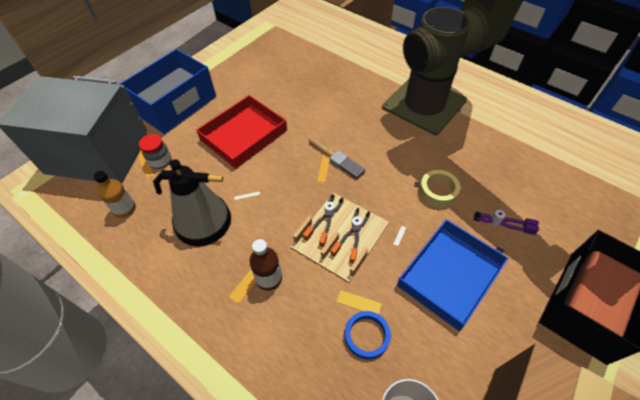

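The picture shows two orange-grip clamps in the rack, with hubs at about (280,199) and (308,197). The purple look-alike at (180,289) lies outside the rack, so I leave it alone. The blue tray is at (192,214) on the left and the red tray at (443,218) on the right. I'll measure next and confirm with an enlarged crop.

```bash
python3 - <<'E'
from h import *
im=viewer.read_camera("top"); C=cam("top"); hsv=cv2.cvtColor(im,cv2.COLOR_RGB2HSV)
save("crop1.png",im[140:280,230:400],4.5)
def blobs(m,x0,x1,y0,y1,amin):
    mm=np.zeros_like(m); mm[y0:y1,x0:x1]=m[y0:y1,x0:x1]
    n,l,s,c=cv2.connectedComponentsWithStats(mm)
    return [(c[i],s[i]) for i in range(1,n) if s[i][4]>=amin]
for c,s in blobs(cv2.inRange(hsv,(5,190,150),(16,255,255)),250,325,150,230,8): print("orange",c.round(1),s.tolist(),ray(C,*c,34).round(1))
for c,s in blobs(cv2.inRange(hsv,(0,0,150),(180,60,255)),260,325,180,215,5): print("hub",c.round(1),s.tolist(),ray(C,*c,48).round(1))
for nm,lo,hi,x in [("blue",(100,150,60),(125,255,255),(140,240)),("red",(0,200,80),(4,255,255),(400,480))]:
    m=cv2.inRange(hsv,lo,hi)
    for c,s in blobs(m,*x,160,270,300): 
        mm=np.zeros_like(m); mm[160:270,x[0]:x[1]]=m[160:270,x[0]:x[1]]
        r=cv2.minAreaRect(cv2.findNonZero(mm)); print(nm,r,ray(C,*r[0],45).round(1))
w=cv2.inRange(hsv,(12,40,190),(28,130,255))
for c,s in blobs(w,250,325,150,230,300): print('rack',s.tolist(),ray(C,s[0],c[1],8).round(),ray(C,s[0]+s[2],c[1],8).round())
E
```

```text
orange [307.5 168. ] [305, 163, 6, 11, 44] [618.1  17.4  34. ]
orange [279.7 171. ] [278, 166, 5, 11, 43] [610.7  98.8  34. ]
orange [293.7 171.5] [290, 167, 8, 10, 43] [608.4  57.8  34. ]
orange [264.  175.5] [261, 171, 7, 10, 44] [598.4 144.5  34. ]
hub [307.5 195.8] [304, 192, 8, 9, 50] [532.7  19.1  48. ]
hub [279. 199.] [275, 195, 9, 9, 54] [525.3 100.7  48. ]
blue ((190.54818725585938, 214.3990478515625), (64.2852783203125, 73.91326141357422), 1.060911774635315) [487.3 351.7  45. ]
red ((442.0, 218.5), (75.0, 62.0), 90.0) [ 458.4 -364.    45. ]
rack [258, 154, 63, 71, 2609] [562. 165.   8.] [558. -21.   8.]
```

View pics/crop1.png

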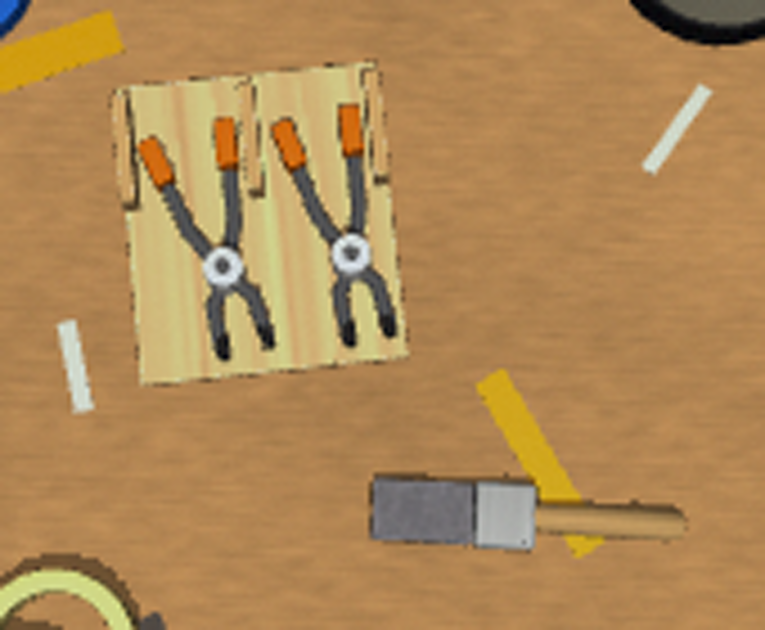

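Crop confirms the two orange-gripped clamps in the rack (hubs at crop (223,266) and (351,253), yaw ≈5°). I start with the right-hand one at (532.7, 19.1).

```bash
cat >> h.py <<'E'
from scipy.spatial.transform import Rotation as R
def plan(x,y,z,yaw,n,g,s=None):
    s=s or status.read_state(); p=np.array(s["tcp_pos"]); R0=R.from_euler('xyz',s["tool_rot"]); R1=R.from_euler('xyz',[180,0,yaw],degrees=True)
    rv=(R0.inv()*R1).as_rotvec(degrees=True); d=(np.array([x,y,z])-p)/n
    out=[]
    for i in range(n):
        Ri=R0*R.from_rotvec(rv*i/n,degrees=True); out.append([round(float(v)/1000,3) for v in Ri.inv().apply(d)]+[round(float(v),1) for v in rv/n]+[g])
    for i in range(0,n,5): print(out[i:i+5])
def st():
    s=status.read_state(); print(round(s["time"],2),np.round(s["tcp_pos"],1),np.round(np.degrees(s["tool_rot"]),2),np.round(s["contact_force"],1),round(s["finger_gap"],1),"q6 %.2f"%s["q"][5])
E
python3 -c "
from h import *
plan(531,19,130,94.9,20,1)"
```

```text
[[-0.025, 0.025, 0.006, -0.0, 0.0, -1.0, 1], [-0.025, 0.025, 0.006, -0.0, 0.0, -1.0, 1], [-0.025, 0.024, 0.006, -0.0, 0.0, -1.0, 1], [-0.026, 0.024, 0.006, -0.0, 0.0, -1.0, 1], [-0.026, 0.024, 0.006, -0.0, 0.0, -1.0, 1]]
[[-0.027, 0.023, 0.006, -0.0, 0.0, -1.0, 1], [-0.027, 0.023, 0.006, -0.0, 0.0, -1.0, 1], [-0.027, 0.022, 0.006, -0.0, 0.0, -1.0, 1], [-0.028, 0.022, 0.006, -0.0, 0.0, -1.0, 1], [-0.028, 0.021, 0.006, -0.0, 0.0, -1.0, 1]]
[[-0.029, 0.021, 0.006, -0.0, 0.0, -1.0, 1], [-0.029, 0.02, 0.006, -0.0, 0.0, -1.0, 1], [-0.029, 0.02, 0.006, -0.0, 0.0, -1.0, 1], [-0.03, 0.019, 0.006, -0.0, 0.0, -1.0, 1], [-0.03, 0.019, 0.006, -0.0, 0.0, -1.0, 1]]
[[-0.03, 0.018, 0.006, -0.0, 0.0, -1.0, 1], [-0.031, 0.018, 0.006, -0.0, 0.0, -1.0, 1], [-0.031, 0.017, 0.006, -0.0, 0.0, -1.0, 1], [-0.031, 0.016, 0.006, -0.0, 0.0, -1.0, 1], [-0.032, 0.016, 0.006, -0.0, 0.0, -1.0, 1]]
```

move_arm([
  [-0.025,0.025,0.006,0,0,-1,1],
  [-0.025,0.025,0.006,0,0,-1,1],
  [-0.025,0.024,0.006,0,0,-1,1],
  [-0.026,0.024,0.006,0,0,-1,1],
  [-0.026,0.024,0.006,0,0,-1,1],
])

```text
time: 0.57
tcp_pos: [260.8, 474.4, 212.1]
tool_rot: [-3.14, -0.0, 1.404]
contact_force: [0.7, 0.4, -0.0]
finger_gap: 85.1
```

move_arm([
  [-0.027,0.023,0.006,0,0,-1,1],
  [-0.027,0.023,0.006,0,0,-1,1],
  [-0.027,0.022,0.006,0,0,-1,1],
  [-0.028,0.022,0.006,0,0,-1,1],
  [-0.028,0.021,0.006,0,0,-1,1],
])

```text
time: 0.98
tcp_pos: [354.9, 315.8, 179.0]
tool_rot: [-3.14, 0.001, 1.499]
contact_force: [0.7, 1.2, -0.0]
finger_gap: 85.2
```

move_arm([
  [-0.029,0.021,0.006,0,0,-1,1],
  [-0.029,0.02,0.006,0,0,-1,1],
  [-0.029,0.02,0.006,0,0,-1,1],
  [-0.03,0.019,0.006,0,0,-1,1],
  [-0.03,0.019,0.006,0,0,-1,1],
])

```text
time: 1.4
tcp_pos: [450.5, 156.8, 147.0]
tool_rot: [-3.141, 0.0, 1.592]
contact_force: [0.0, 0.1, 0.2]
finger_gap: 85.4
```

move_arm([
  [-0.03,0.018,0.006,0,0,-1,1],
  [-0.031,0.018,0.006,0,0,-1,1],
  [-0.031,0.017,0.006,0,0,-1,1],
  [-0.031,0.016,0.006,0,0,-1,1],
  [-0.032,0.016,0.006,0,0,-1,1],
])

```text
time: 1.82
tcp_pos: [546.4, -2.2, 114.7]
tool_rot: [-3.141, -0.001, 1.682]
contact_force: [-0.2, 0.8, 0.1]
finger_gap: 85.5
```

```bash
python3 -c "
from h import *
st(); plan(531,19,130,94.9,5,0)"
```

```text
1.82 [546.4  -2.2 114.7] [-1.7994e+02 -3.0000e-02  9.6360e+01] [-0.2  0.8  0.1] 85.5 q6 -1.78
[[0.005, -0.003, -0.003, -0.0, -0.0, 0.3, 0], [0.005, -0.003, -0.003, -0.0, -0.0, 0.3, 0], [0.005, -0.003, -0.003, -0.0, -0.0, 0.3, 0], [0.005, -0.003, -0.003, -0.0, -0.0, 0.3, 0], [0.005, -0.003, -0.003, -0.0, -0.0, 0.3, 0]]
```

move_arm([
  [0.01,-0.008,-0.008,0,0,0.7,0],
  [0.01,-0.007,-0.007,0,0,0.7,0],
  [0,0,0,0,0,0,0],
])

```text
time: 2.07
tcp_pos: [530.7, 8.5, 125.0]
tool_rot: [-3.133, -0.0, 1.646]
contact_force: [-0.2, -0.1, -0.2]
finger_gap: 51.6
```

```bash
cat >> h.py <<'E'
def wr(name,k=1):
    C=cam("wrist"); im=viewer.read_camera("wrist"); save(name,im,k); return C,im,cv2.cvtColor(im,cv2.COLOR_RGB2HSV)
def comps(m,amin):
    n,l,s,c=cv2.connectedComponentsWithStats(m); return [(c[i],s[i]) for i in range(1,n) if s[i][4]>=amin]
def rep(C,hsv,zo=0):
    for c,s in comps(cv2.inRange(hsv,(5,190,90),(16,255,255)),60): print("orange",c.round(),s.tolist(),ray(C,*c,zo+26).round(1))
    for c,s in comps(cv2.inRange(hsv,(0,0,150),(180,50,255)),150): print("hub",c.round(),s.tolist(),ray(C,*c,zo+40).round(1))
E
python3 -c "
from h import *
st(); C,im,hsv=wr('w1.png'); rep(C,hsv,8)"
```

```text
2.07 [530.7   8.5 125. ] [-179.48   -0.     94.29] [-0.2 -0.1 -0.2] 51.6 q6 -1.73
orange [474. 295.] [456, 278, 32, 35, 502] [591.1 140.9  34. ]
orange [421. 293.] [414, 286, 14, 16, 112] [592.4  97.7  34. ]
orange [367. 306.] [358, 289, 19, 34, 349] [608.1  56.   34. ]
orange [320. 312.] [312, 295, 16, 34, 502] [616.7  17.5  34. ]
hub [564. 143.] [553, 105, 24, 78, 1197] [465.9 164.7  48. ]
hub [449. 222.] [432, 206, 36, 33, 774] [525.4 101.6  48. ]
hub [ 81. 277.] [58, 249, 47, 57, 760] [ 589.3 -163.    48. ]
```

View pics/w1.png

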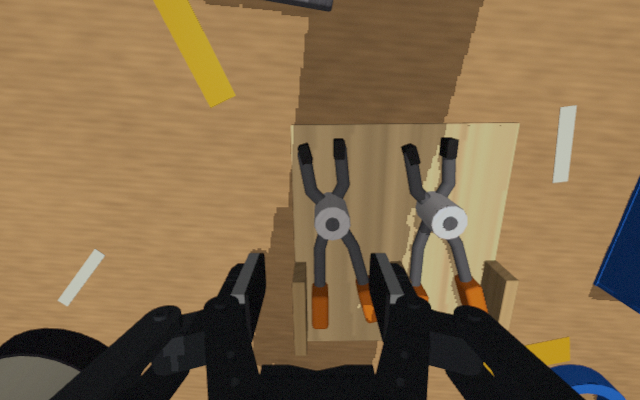

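The wrist view shows the right-hand clamp's hub at (332,222), between the fingers. The other hub at (449,222) agrees with the top view to 1 mm.

```bash
python3 -c "
from h import *
C=cam('wrist'); print(ray(C,332,222,48)); plan(532.5,19.2,85,94.9,2,0)"
```

```text
[531.56784764  19.19886353  48.        ]
[[0.005, 0.001, 0.02, -0.3, 0.0, -0.3, 0], [0.005, 0.001, 0.02, -0.3, 0.0, -0.3, 0]]
```

move_arm([
  [0.007,0.001,0.01,-0.3,0,-0.3,0],
  [0.004,0,0.018,-0.2,0,-0.2,0],
  [0,0,0.015,0,0,0,0],
  [0,0,0,0,0,0,0],
])

```text
time: 2.45
tcp_pos: [531.6, 21.3, 79.4]
tool_rot: [3.137, 0.001, 1.659]
contact_force: [-1.2, 0.1, -0.4]
finger_gap: 42.8
```

```bash
python3 -c "
from h import *
st(); plan(532,19.2,39,94.9,3,0)"
```

```text
2.45 [531.6  21.3  79.4] [1.7972e+02 5.0000e-02 9.5060e+01] [-1.2  0.1 -0.4] 42.8 q6 -1.72
[[-0.001, 0.0, 0.013, 0.1, 0.0, 0.1, 0], [-0.001, 0.0, 0.013, 0.1, 0.0, 0.1, 0], [-0.001, 0.0, 0.013, 0.1, 0.0, 0.1, 0]]
```

move_arm([
  [-0.001,0,0.014,0.1,0,0,0],
  [-0.001,0,0.014,0.1,0,0,0],
  [0,0,0.01,0,0,0,0],
  [0,0,0,0,0,0,0],
])

```text
time: 2.78
tcp_pos: [531.5, 21.6, 39.0]
tool_rot: [3.14, 0.0, 1.664]
contact_force: [-0.7, -0.1, -0.5]
finger_gap: 42.4
```

move_arm([
  [0,0,0,0,0,0,-1],
  [0,0,0,0,0,0,-1],
  [0,0,0,0,0,0,-1],
  [0,0,0,0,0,0,-1],
])

```text
time: 3.12
tcp_pos: [532.0, 22.3, 40.3]
tool_rot: [3.14, 0.001, 1.665]
contact_force: [0.1, 0.4, -1.3]
finger_gap: 23.9
```

move_arm([
  [0,0,-0.01,0,0,0,-1],
  [0,0,-0.02,0,0,0,-1],
  [0,0,-0.025,0,0,0,-1],
  [0,0,-0.025,0,0,0,-1],
])

```text
time: 3.45
tcp_pos: [526.9, 22.6, 118.5]
tool_rot: [-3.131, -0.002, 1.665]
contact_force: [0.2, 0.2, -2.1]
finger_gap: 24.3
```

```bash
python3 -c "
from h import *
st(); plan(520,-115,100,94.9,10,-1)"
```

```text
3.45 [526.9  22.6 118.5] [-1.7937e+02 -9.0000e-02  9.5400e+01] [ 0.2  0.2 -2.1] 24.3 q6 -1.72
[[-0.014, -0.002, 0.002, -0.1, -0.0, 0.1, -1], [-0.014, -0.002, 0.002, -0.1, -0.0, 0.1, -1], [-0.014, -0.002, 0.002, -0.1, -0.0, 0.1, -1], [-0.014, -0.002, 0.002, -0.1, -0.0, 0.1, -1], [-0.014, -0.002, 0.002, -0.1, -0.0, 0.1, -1]]
[[-0.014, -0.002, 0.002, -0.1, -0.0, 0.1, -1], [-0.014, -0.002, 0.002, -0.1, -0.0, 0.1, -1], [-0.014, -0.002, 0.002, -0.1, -0.0, 0.1, -1], [-0.014, -0.002, 0.002, -0.1, -0.0, 0.1, -1], [-0.014, -0.002, 0.002, -0.1, -0.0, 0.1, -1]]
```

move_arm([
  [-0.014,-0.002,-0.002,-0.1,0,0.1,-1],
  [-0.025,-0.002,0,-0.1,0,0.1,-1],
  [-0.025,-0.002,0,-0.1,0,0.1,-1],
  [-0.025,-0.002,0,-0.1,0,0.1,-1],
  [-0.02,0,0.005,0,0,0,-1],
])

```text
time: 3.87
tcp_pos: [535.9, -87.6, 132.0]
tool_rot: [3.122, 0.003, 1.666]
contact_force: [0.4, 0.5, -1.0]
finger_gap: 24.1
```

move_arm([
  [-0.015,0,0.01,0,0,0,-1],
  [-0.006,0,0.01,0,0,0,-1],
  [0,0,0.01,0,0,0,-1],
  [0,0,0,0,0,0,-1],
])

```text
time: 4.2
tcp_pos: [539.8, -113.5, 104.8]
tool_rot: [3.116, 0.006, 1.66]
contact_force: [0.3, 0.9, -1.2]
finger_gap: 23.9
```

```bash
python3 -c "
from h import *
st(); plan(518,-115,36,94.9,5,-1)"
```

```text
4.2 [ 539.8 -113.5  104.8] [178.54   0.32  95.11] [ 0.3  0.9 -1.2] 23.9 q6 -1.97
[[0.0, -0.005, 0.014, 0.3, 0.1, 0.0, -1], [0.0, -0.005, 0.014, 0.3, 0.1, 0.0, -1], [0.0, -0.005, 0.014, 0.3, 0.1, 0.0, -1], [0.0, -0.005, 0.014, 0.3, 0.1, 0.0, -1], [0.0, -0.004, 0.014, 0.3, 0.1, 0.0, -1]]
```

move_arm([
  [0,-0.006,0.014,0.5,0.1,0,-1],
  [0,-0.006,0.016,0.4,0.1,0,-1],
  [0,-0.005,0.016,0.3,0.1,0,-1],
  [0,-0.003,0.01,0.1,0,0,-1],
  [0,0,0,0,0,0,-1],
])

```text
time: 4.62
tcp_pos: [517.6, -111.4, 42.6]
tool_rot: [-3.14, -0.002, 1.665]
contact_force: [-0.4, 0.5, -2.0]
finger_gap: 23.8
```

```bash
python3 -c "
from h import *
st(); plan(518,-115,32,94.9,3,-1)"
```

```text
4.62 [ 517.6 -111.4   42.6] [-1.7989e+02 -1.2000e-01  9.5370e+01] [-0.4  0.5 -2. ] 23.8 q6 -1.98
[[-0.001, 0.0, 0.004, -0.0, -0.0, 0.2, -1], [-0.001, 0.0, 0.004, -0.0, -0.0, 0.2, -1], [-0.001, 0.0, 0.004, -0.0, -0.0, 0.2, -1]]
```

move_arm([
  [0,0,0.004,0,0,0,-1],
  [0,0,0.003,0,0,0,-1],
  [0,0,0.001,0,0,0,-1],
  [0,0,0.001,0,0,0,-1],
])

```text
time: 4.95
tcp_pos: [517.0, -110.0, 31.9]
tool_rot: [-3.138, -0.003, 1.666]
contact_force: [-0.3, -0.7, -1.7]
finger_gap: 23.8
```

move_arm([
  [0,0,0.001,0,0,0,-1],
  [0,0,0.001,0,0,0,-1],
])

```text
time: 5.12
tcp_pos: [518.1, -110.3, 31.0]
tool_rot: [-3.14, -0.002, 1.666]
contact_force: [-3.5, 1.0, 7.0]
finger_gap: 24.0
```

move_arm([
  [0,0,0,0,0,0,-1],
])

```text
time: 5.2
tcp_pos: [518.5, -110.4, 31.5]
tool_rot: [-3.141, -0.002, 1.666]
contact_force: [0.6, 0.2, -1.8]
finger_gap: 24.1
```

move_arm([
  [0,0,0,0,0,0,0],
  [0,0,0,0,0,0,0],
  [0,0,0,0,0,0,0],
])

```text
time: 5.45
tcp_pos: [520.3, -111.0, 33.3]
tool_rot: [3.138, -0.0, 1.666]
contact_force: [0.5, -0.4, 0.0]
finger_gap: 43.0
```

move_arm([
  [0,0,-0.015,0,0,0,0.3],
  [0,0,-0.03,0,0,0,1],
  [0,0,-0.035,0,0,0,1],
  [0,0,-0.015,0,0,0,1],
  [0,0,0,0,0,0,1],
])

```text
time: 5.87
tcp_pos: [519.1, -110.9, 130.8]
tool_rot: [3.141, -0.002, 1.666]
contact_force: [0.2, 0.2, -0.7]
finger_gap: 85.4
```

```bash
python3 -c "
from h import *
st(); C,im,hsv=wr('w2.png'); rep(C,hsv,0)"
```

```text
5.87 [ 519.1 -110.9  130.8] [ 1.7995e+02 -9.0000e-02  9.5440e+01] [ 0.2  0.2 -0.7] 85.4 q6 -1.98
orange [352. 293.] [341, 277, 22, 33, 486] [595.3 -73.2  26. ]
orange [304. 297.] [297, 282, 16, 32, 471] [ 603.7 -113.7   26. ]
orange [601. 318.] [582, 299, 30, 39, 641] [600.4 150.7  26. ]
orange [551. 321.] [545, 309, 13, 23, 186] [607.2 107.4  26. ]
hub [391.   9.] [361, 0, 57, 22, 966] [383.5 -78.2  40. ]
hub [600. 249.] [584, 234, 35, 31, 645] [528.7 110.2  40. ]
```

View pics/w2.png

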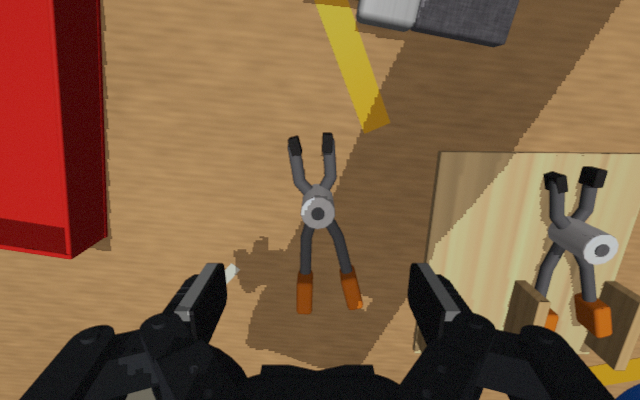

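The wrist view shows the clamp flat on the paper: hub at (318,212), grips at (304,297) and (352,293), brush and mark clear of it. Next I squeeze its grips.

```bash
python3 -c "
from h import *
plan(599.5,-93,100,103.4,5,1)"
```

```text
[[0.002, 0.016, 0.006, 0.0, -0.0, -1.6, 1], [0.002, 0.016, 0.006, 0.0, -0.0, -1.6, 1], [0.001, 0.016, 0.006, 0.0, -0.0, -1.6, 1], [0.001, 0.016, 0.006, 0.0, -0.0, -1.6, 1], [0.0, 0.017, 0.006, 0.0, -0.0, -1.6, 1]]
```

move_arm([
  [0.002,0.018,0.004,0,0,-2,1],
  [0.002,0.022,0.006,0,0,-2,1],
  [0.001,0.022,0.006,0,0,-2,1],
  [0.001,0.015,0.006,0,0,-1.5,1],
  [0,0,0,0,0,0,1],
])

```text
time: 6.33
tcp_pos: [594.2, -92.9, 101.2]
tool_rot: [-3.138, -0.004, 1.801]
contact_force: [0.1, 0.8, 0.2]
finger_gap: 85.6
```

```bash
python3 -c "
from h import *
st(); plan(599.5,-93,20,103.4,5,1)"
```

```text
6.33 [594.2 -92.9 101.2] [-179.8    -0.2   103.19] [0.1 0.8 0.2] 85.6 q6 -2.05
[[-0.0, 0.001, 0.016, -0.0, -0.0, -0.0, 1], [-0.0, 0.001, 0.016, -0.0, -0.0, -0.0, 1], [-0.0, 0.001, 0.016, -0.0, -0.0, -0.0, 1], [-0.0, 0.001, 0.016, -0.0, -0.0, -0.0, 1], [-0.0, 0.001, 0.016, -0.0, -0.0, -0.0, 1]]
```

move_arm([
  [0,0.001,0.016,0,0,0,1],
  [0,0.001,0.02,0,0,0,1],
  [0,0.001,0.02,0,0,0,1],
  [0,0.001,0.012,0,0,0,1],
  [0,0,0.004,0,0,0,1],
])

```text
time: 6.75
tcp_pos: [594.1, -91.4, 21.5]
tool_rot: [-3.131, -0.006, 1.799]
contact_force: [-0.5, 0.4, 1.0]
finger_gap: 85.4
```

```bash
python3 -c "
from h import *
st(); plan(599.5,-93,19,103.4,2,1)"
```

```text
6.75 [594.1 -91.4  21.5] [-179.42   -0.35  103.09] [-0.5  0.4  1. ] 85.4 q6 -2.04
[[-0.001, 0.002, 0.001, -0.3, -0.2, -0.2, 1], [-0.001, 0.002, 0.001, -0.3, -0.2, -0.2, 1]]
```

move_arm([
  [-0.001,0.003,0.001,-0.4,-0.2,0,1],
  [0,0.002,0.001,-0.2,-0.1,0,0.6],
  [0,0,0,0,0,0,0.3],
  [0,0,0,0,0,0,0.2],
  [0,0,0,0,0,0,0],
])

```text
time: 7.17
tcp_pos: [599.1, -91.9, 19.8]
tool_rot: [3.141, -0.0, 1.798]
contact_force: [0.3, 0.1, -0.8]
finger_gap: 43.2
```

move_arm([
  [0,0,0,0,0,0,-0.2],
  [0,0,0,0,0,0,-0.4],
  [0,0,0,0,0,0,-1],
  [0,0,0,0,0,0,-1],
  [0,0,0,0,0,0,-1],
])

```text
time: 7.58
tcp_pos: [600.0, -92.0, 21.9]
tool_rot: [3.138, 0.001, 1.798]
contact_force: [0.7, 0.8, -0.9]
finger_gap: 29.6
```

The gap went to 29.6 mm. The 26 mm hub read 24, so a 32 mm closed grip should read about 30: this clamp is free and fully closed.

move_arm([
  [0,0,0,0,0,0,-1],
  [0,0,0,0,0,0,-0.2],
  [0,0,0,0,0,0,0.2],
  [0,0,0,0,0,0,0.2],
])

```text
time: 7.92
tcp_pos: [599.9, -91.9, 21.7]
tool_rot: [3.138, 0.001, 1.798]
contact_force: [-0.2, -0.5, 1.0]
finger_gap: 51.1
```

move_arm([
  [0,0,-0.02,0,0,0,0.2],
  [0,0,-0.03,0,0,0,0.2],
  [0,-0.02,-0.03,0,0,0,0.2],
  [0,-0.025,-0.015,0,0,0,0.1],
  [0,-0.025,0,0,0,0,0],
])

```text
time: 8.33
tcp_pos: [531.9, -107.5, 119.4]
tool_rot: [3.14, 0.0, 1.801]
contact_force: [0.5, -1.0, 0.0]
finger_gap: 43.0
```

```bash
python3 -c "
from h import *
st(); C,im,hsv=wr('w3.png'); rep(C,hsv,0)"
```

```text
8.33 [ 531.9 -107.5  119.4] [1.7991e+02 1.0000e-02 1.0318e+02] [ 0.5 -1.   0. ] 43.0 q6 -2.10
orange [306. 290.] [298, 269, 17, 40, 570] [ 601.4 -100.5   26. ]
orange [327. 291.] [319, 272, 17, 37, 546] [598. -83.  26.]
orange [587. 345.] [567, 322, 32, 44, 676] [599.9 150.5  26. ]
orange [537. 347.] [528, 333, 18, 30, 252] [611.8 109.1  26. ]
hub [434.   4.] [410, 0, 40, 12, 257] [388.4 -71.9  40. ]
hub [315. 194.] [299, 183, 36, 28, 525] [ 515.2 -112.5   40. ]
hub [193. 270.] [162, 245, 62, 52, 804] [ 594.3 -188.    40. ]
hub [600. 275.] [583, 260, 37, 31, 675] [528.3 110.8  40. ]
```

View pics/w3.png

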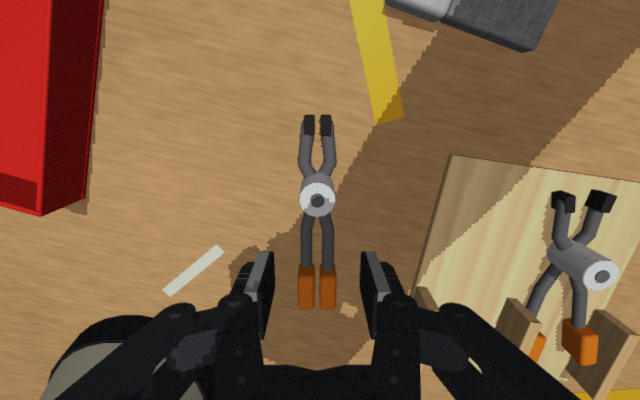

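The view shows a closed clamp, with grips at (306,290) and (327,291) side by side and the hub at (317,199).

```bash
python3 -c "
from h import *
C=cam('wrist'); print(ray(C,317,199,40)); plan(517.5,-111,80,103.2,3,0)"
```

```text
[ 513.29519794 -110.70455671   40.        ]
[[-0.0, -0.003, 0.013, -0.1, -0.0, -0.0, 0], [-0.0, -0.003, 0.013, -0.1, -0.0, -0.0, 0], [-0.0, -0.003, 0.013, -0.1, -0.0, -0.0, 0]]
```

move_arm([
  [0,-0.004,0.013,0,0,0,0],
  [0,-0.006,0.02,0,0,0,0],
  [0,-0.005,0.02,0,0,0,0],
  [0,0,0.01,0,0,0,0],
  [0,0,0,0,0,0,0],
])

```text
time: 8.8
tcp_pos: [512.3, -111.9, 51.9]
tool_rot: [3.141, 0.001, 1.798]
contact_force: [-0.3, -0.1, 0.0]
finger_gap: 42.9
```

```bash
python3 -c "
from h import *
st(); plan(515.5,-111,32,103.2,2,0)"
```

```text
8.8 [ 512.3 -111.9   51.9] [1.7995e+02 5.0000e-02 1.0305e+02] [-0.3 -0.1  0. ] 42.9 q6 -2.12
[[0.0, 0.002, 0.01, 0.0, 0.0, -0.1, 0], [0.0, 0.002, 0.01, 0.0, 0.0, -0.1, 0]]
```

move_arm([
  [0,0.002,0.01,0,0,0,0],
  [0,0.001,0.008,0,0,0,0],
  [0,0,0.002,0,0,0,0],
  [0,0,0,0,0,0,0],
])

```text
time: 9.13
tcp_pos: [516.6, -110.7, 28.9]
tool_rot: [-3.141, -0.0, 1.799]
contact_force: [-0.4, 0.8, -1.0]
finger_gap: 42.3
```

move_arm([
  [0,0,0,0,0,0,-0.5],
  [0,0,0,0,0,0,-1],
  [0,0,0,0,0,0,-1],
  [0,0,0,0,0,0,-1],
])

```text
time: 9.47
tcp_pos: [517.9, -110.8, 30.0]
tool_rot: [3.141, 0.001, 1.8]
contact_force: [-0.1, -0.6, -0.8]
finger_gap: 24.1
```

move_arm([
  [0,0,-0.01,0,0,0,-1],
  [0,0,-0.02,0,0,0,-1],
  [0,0,-0.03,0,0,0,-1],
  [0,0,-0.03,0,0,0,-1],
  [0,0,-0.02,0,0,0,-1],
])

```text
time: 9.88
tcp_pos: [512.7, -109.2, 139.7]
tool_rot: [-3.13, -0.007, 1.8]
contact_force: [0.6, 0.1, -1.1]
finger_gap: 24.4
```

```bash
python3 -c "
from h import *
st(); plan(464,350,135,90.5,15,-1)"
```

```text
9.88 [ 512.7 -109.2  139.7] [-179.34   -0.37  103.12] [ 0.6  0.1 -1.1] 24.4 q6 -2.11
[[0.031, 0.004, 0.0, -0.0, -0.0, 0.8, -1], [0.031, 0.003, 0.0, -0.0, -0.0, 0.8, -1], [0.031, 0.003, 0.0, -0.0, -0.0, 0.8, -1], [0.031, 0.002, 0.0, -0.0, -0.0, 0.8, -1], [0.031, 0.002, 0.0, -0.0, -0.0, 0.8, -1]]
[[0.031, 0.002, 0.0, -0.0, -0.0, 0.8, -1], [0.031, 0.001, 0.0, -0.0, -0.0, 0.8, -1], [0.031, 0.001, 0.0, -0.0, -0.0, 0.8, -1], [0.031, 0.0, 0.0, -0.0, -0.0, 0.8, -1], [0.031, -0.0, 0.0, -0.0, -0.0, 0.8, -1]]
[[0.031, -0.001, 0.0, -0.0, -0.0, 0.8, -1], [0.031, -0.001, 0.0, -0.0, -0.0, 0.8, -1], [0.031, -0.002, 0.0, -0.0, -0.0, 0.8, -1], [0.031, -0.002, 0.0, -0.0, -0.0, 0.8, -1], [0.031, -0.003, 0.0, -0.0, -0.0, 0.8, -1]]
```

move_arm([
  [0.015,0.003,0,0,0,0.5,-1],
  [0.03,0.003,0,0,0,0.8,-1],
  [0.031,0.003,0,0,0,0.8,-1],
  [0.031,0.002,0,0,0,0.8,-1],
  [0.031,0.002,0,0,0,0.8,-1],
])

```text
time: 10.3
tcp_pos: [503.8, 26.6, 154.5]
tool_rot: [3.133, 0.004, 1.722]
contact_force: [0.5, -0.1, -1.5]
finger_gap: 24.3
```

move_arm([
  [0.031,0.002,0,0,0,0.8,-1],
  [0.031,0.001,0,0,0,0.8,-1],
  [0.031,0.001,0,0,0,0.8,-1],
  [0.031,0,0,0,0,0.8,-1],
  [0.031,0,0,0,0,0.8,-1],
])

```text
time: 10.72
tcp_pos: [487.2, 188.2, 159.6]
tool_rot: [3.125, 0.003, 1.647]
contact_force: [0.5, 0.2, -1.3]
finger_gap: 24.1
```

move_arm([
  [0.031,-0.001,0,0,0,0.8,-1],
  [0.031,-0.001,0,0,0,0.8,-1],
  [0.03,-0.002,0,0,0,0.8,-1],
  [0.025,-0.002,0,0,0,0.8,-1],
  [0.01,0,0,0,0,0.4,-1],
])

```text
time: 11.13
tcp_pos: [471.7, 324.6, 164.5]
tool_rot: [3.12, -0.002, 1.584]
contact_force: [0.6, -0.5, -1.3]
finger_gap: 24.0
```

```bash
python3 -c "
from h import *
st(); plan(464,350,90,90.5,5,-1)"
```

```text
11.13 [471.7 324.6 164.5] [ 1.7879e+02 -1.1000e-01  9.0740e+01] [ 0.6 -0.5 -1.3] 24.0 q6 -1.07
[[0.005, -0.002, 0.015, 0.2, -0.0, 0.0, -1], [0.005, -0.002, 0.015, 0.2, -0.0, 0.0, -1], [0.005, -0.002, 0.015, 0.2, -0.0, 0.0, -1], [0.005, -0.002, 0.015, 0.2, -0.0, 0.0, -1], [0.005, -0.002, 0.015, 0.2, -0.0, 0.0, -1]]
```

move_arm([
  [0.008,-0.003,0.015,0.4,0,0,-1],
  [0.008,-0.003,0.018,0.4,0,0,-1],
  [0.006,-0.002,0.018,0.3,0,0,-1],
  [0.002,0,0.012,0.1,0,0,-1],
  [0,0,0,0,0,0,-1],
])

```text
time: 11.55
tcp_pos: [463.1, 352.7, 100.6]
tool_rot: [3.139, -0.005, 1.588]
contact_force: [-0.4, -0.8, -2.4]
finger_gap: 24.1
```

```bash
python3 -c "
from h import *
st(); plan(464,350,36,90.5,4,-1)
C,im,hsv=wr('w4.png')"
```

```text
11.55 [463.1 352.7 100.6] [179.86  -0.27  90.98] [-0.4 -0.8 -2.4] 24.1 q6 -1.03
[[-0.001, 0.0, 0.016, 0.0, -0.1, 0.1, -1], [-0.001, 0.0, 0.016, 0.0, -0.1, 0.1, -1], [-0.001, 0.0, 0.016, 0.0, -0.1, 0.1, -1], [-0.001, 0.0, 0.016, 0.0, -0.1, 0.1, -1]]
```

View pics/w4.png

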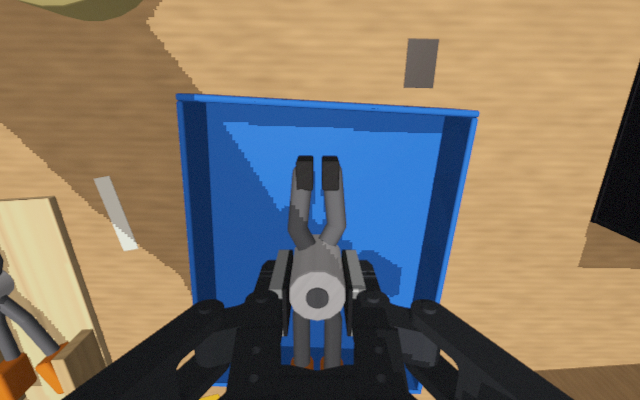

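The closed clamp hangs level over the middle of the blue tray: hub at (318,297), near rim at rows 95–115. I'll lower it.

move_arm([
  [-0.001,0,0.014,0,0,0,-1],
  [-0.001,0,0.018,0,0,0,-1],
  [0,0,0.016,0,0,0,-1],
  [0,0,0.006,0,0,0,-1],
  [0,0,0,0,0,0,-1],
])

```text
time: 12.02
tcp_pos: [466.8, 349.3, 47.2]
tool_rot: [3.133, -0.008, 1.584]
contact_force: [0.4, 0.3, -2.5]
finger_gap: 24.2
```

move_arm([
  [0,0,0.005,0.3,-0.3,0,-1],
  [0,0,0.004,0.1,-0.2,0,-1],
  [0,0,0.001,0,0,0,-1],
  [0,0,0,0,0,0,-1],
])

```text
time: 12.35
tcp_pos: [468.6, 349.2, 38.5]
tool_rot: [3.137, 0.0, 1.583]
contact_force: [-0.1, -0.6, -2.1]
finger_gap: 24.1
```

move_arm([
  [0,0,0.002,0.1,0,0,-1],
  [0,0,0.002,0.1,0,0,-1],
  [0,0,0,0,0,0,-1],
])

```text
time: 12.6
tcp_pos: [469.7, 350.0, 35.8]
tool_rot: [3.138, -0.001, 1.583]
contact_force: [-0.6, 0.2, -1.9]
finger_gap: 24.4
```

move_arm([
  [0,0,0.001,0.1,0,0,-1],
  [0,0,0.001,0,0,0,-1],
])

```text
time: 12.77
tcp_pos: [470.1, 350.3, 34.3]
tool_rot: [3.139, -0.002, 1.584]
contact_force: [-0.7, -0.8, -1.5]
finger_gap: 23.8
```

move_arm([
  [0,0,0.001,0,0,0,-1],
])

```text
time: 12.85
tcp_pos: [470.2, 350.4, 33.4]
tool_rot: [3.139, -0.002, 1.584]
contact_force: [-0.1, -0.4, -1.5]
finger_gap: 24.0
```

move_arm([
  [0,0,0.001,0,0,0,-1],
])

```text
time: 12.93
tcp_pos: [470.2, 350.5, 33.2]
tool_rot: [3.14, -0.002, 1.584]
contact_force: [-4.7, -2.1, 10.3]
finger_gap: 24.0
```

move_arm([
  [0,0,0.001,0,0,0,-1],
])

```text
time: 13.02
tcp_pos: [470.2, 350.5, 33.2]
tool_rot: [3.14, -0.001, 1.584]
contact_force: [-4.8, -2.7, 8.1]
finger_gap: 23.9
```

move_arm([
  [0,0,0,0,0,0,-0.4],
  [0,0,0,0,0,0,0],
  [0,0,0,0,0,0,0],
  [0,0,0,0,0,0,0],
])

```text
time: 13.35
tcp_pos: [471.2, 351.1, 34.2]
tool_rot: [3.138, -0.003, 1.584]
contact_force: [-0.2, 0.2, -0.1]
finger_gap: 42.4
```

move_arm([
  [0,0,-0.015,0,0,0,0],
  [0,0,-0.03,0,0,0,0],
  [0,0,-0.03,0,0,0,0],
  [0,0,-0.01,0,0,0,0],
])

```text
time: 13.68
tcp_pos: [468.1, 349.1, 116.7]
tool_rot: [-3.137, 0.003, 1.584]
contact_force: [0.8, 0.1, 0.7]
finger_gap: 43.0
```

```bash
python3 -c "
from h import *
st(); plan(521,101,125,94.8,10,0)"
```

```text
13.68 [468.1 349.1 116.7] [-1.7974e+02  1.5000e-01  9.0740e+01] [0.8 0.1 0.7] 43.0 q6 -1.03
[[-0.025, 0.005, -0.001, -0.0, 0.0, -0.4, 0], [-0.025, 0.005, -0.001, -0.0, 0.0, -0.4, 0], [-0.025, 0.005, -0.001, -0.0, 0.0, -0.4, 0], [-0.025, 0.004, -0.001, -0.0, 0.0, -0.4, 0], [-0.025, 0.004, -0.001, -0.0, 0.0, -0.4, 0]]
[[-0.025, 0.004, -0.001, -0.0, 0.0, -0.4, 0], [-0.025, 0.004, -0.001, -0.0, 0.0, -0.4, 0], [-0.025, 0.004, -0.001, -0.0, 0.0, -0.4, 0], [-0.025, 0.004, -0.001, -0.0, 0.0, -0.4, 0], [-0.025, 0.003, -0.001, -0.0, 0.0, -0.4, 0]]
```

move_arm([
  [-0.025,0.005,-0.001,0,0,-0.4,0],
  [-0.025,0.005,0,0,0,-0.4,0],
  [-0.025,0.005,0,0,0,-0.4,0],
  [-0.025,0.004,0,0,0,-0.4,0],
  [-0.025,0.004,0,0,0,-0.4,0],
])

```text
time: 14.1
tcp_pos: [497.7, 226.5, 121.8]
tool_rot: [3.135, -0.004, 1.629]
contact_force: [-0.1, 0.5, -0.7]
finger_gap: 43.0
```

move_arm([
  [-0.025,0.004,0,0,0,-0.4,0],
  [-0.025,0.004,0,0,0,-0.4,0],
  [-0.025,0.004,0,0,0,-0.4,0],
  [-0.02,0.004,0,0,0,-0.4,0],
  [-0.005,0,0,0,0,0,0],
])

```text
time: 14.52
tcp_pos: [520.9, 120.1, 118.7]
tool_rot: [3.135, -0.002, 1.656]
contact_force: [0.3, 0.2, 0.1]
finger_gap: 42.7
```

```bash
python3 -c "
from h import *
st(); C,im,hsv=wr('w5.png'); rep(C,hsv,8); plan(525.3,101,85,94.8,3,0)"
```

```text
14.52 [520.9 120.1 118.7] [ 1.7965e+02 -1.4000e-01  9.4870e+01] [0.3 0.2 0.1] 42.7 q6 -1.53
orange [601. 273.] [571, 248, 58, 47, 1588] [550.4 343.5  34. ]
orange [339. 305.] [326, 287, 26, 37, 560] [597.1 144.6  34. ]
orange [282. 314.] [273, 296, 18, 36, 531] [609.5  99.6  34. ]
hub [425. 145.] [417, 106, 17, 79, 1262] [463.5 184.   48. ]
[[-0.007, 0.001, 0.011, 0.1, -0.0, 0.0, 0], [-0.007, 0.001, 0.011, 0.1, -0.0, 0.0, 0], [-0.007, 0.001, 0.011, 0.1, -0.0, 0.0, 0]]
```

move_arm([
  [-0.007,0.001,0.008,0.1,0,0,0],
  [-0.009,0.001,0.012,0.1,0,0,0],
  [-0.004,0.001,0.012,0.1,0,0,0],
  [0,0,0.004,0,0,0,0],
])

```text
time: 14.9
tcp_pos: [525.6, 101.0, 79.3]
tool_rot: [3.14, -0.004, 1.657]
contact_force: [-0.4, -0.1, 1.1]
finger_gap: 42.2
```

```bash
python3 -c "
from h import *
st(); plan(525.3,100.8,39,94.8,3,0)"
```

```text
14.9 [525.6 101.   79.3] [179.92  -0.21  94.91] [-0.4 -0.1  1.1] 42.2 q6 -1.57
[[-0.0, -0.0, 0.013, 0.0, -0.1, 0.0, 0], [-0.0, -0.0, 0.013, 0.0, -0.1, 0.0, 0], [-0.0, -0.0, 0.013, 0.0, -0.1, 0.0, 0]]
```

move_arm([
  [0,0,0.014,0,0,0,0],
  [0,0,0.014,0,0,0,0],
  [0,0,0.01,0,0,0,0],
  [0,0,0,0,0,0,0],
])

```text
time: 15.23
tcp_pos: [522.9, 102.6, 34.5]
tool_rot: [-3.136, -0.004, 1.658]
contact_force: [0.3, -0.3, 1.2]
finger_gap: 42.9
```

move_arm([
  [0,0,0,0,0,0,-0.5],
  [0,0,0,0,0,0,-1],
  [0,0,0,0,0,0,-1],
  [0,0,0,0,0,0,-1],
  [0,0,0,0,0,0,-1],
])

```text
time: 15.65
tcp_pos: [523.8, 103.8, 35.8]
tool_rot: [-3.137, -0.004, 1.661]
contact_force: [-0.3, 0.1, -1.4]
finger_gap: 24.1
```

move_arm([
  [0,0,-0.01,0,0,0,-1],
  [0,0,-0.02,0,0,0,-1],
  [0,0,-0.025,0,0,0,-1],
  [0,0,-0.025,0,0,0,-1],
  [0,0,-0.01,0,0,0,-1],
])

```text
time: 16.07
tcp_pos: [520.4, 103.2, 126.9]
tool_rot: [-3.127, -0.004, 1.661]
contact_force: [1.0, 0.0, -0.3]
finger_gap: 24.6
```

```bash
python3 -c "
from h import *
st(); plan(520,-113,125,95,10,-1)"
```

```text
16.07 [520.4 103.2 126.9] [-179.18   -0.25   95.14] [ 1.   0.  -0.3] 24.6 q6 -1.57
[[-0.022, -0.002, 0.0, -0.1, -0.0, 0.0, -1], [-0.022, -0.002, 0.0, -0.1, -0.0, 0.0, -1], [-0.022, -0.002, 0.0, -0.1, -0.0, 0.0, -1], [-0.022, -0.002, 0.0, -0.1, -0.0, 0.0, -1], [-0.022, -0.002, 0.0, -0.1, -0.0, 0.0, -1]]
[[-0.022, -0.002, 0.0, -0.1, -0.0, 0.0, -1], [-0.022, -0.002, 0.0, -0.1, -0.0, 0.0, -1], [-0.022, -0.002, 0.0, -0.1, -0.0, 0.0, -1], [-0.022, -0.002, 0.0, -0.1, -0.0, 0.0, -1], [-0.022, -0.002, 0.0, -0.1, -0.0, 0.0, -1]]
```

move_arm([
  [-0.015,-0.002,0,-0.1,0,0,-1],
  [-0.023,-0.002,0,-0.1,0,0,-1],
  [-0.023,-0.002,0,-0.1,0,0,-1],
  [-0.023,-0.002,0,-0.1,0,0,-1],
  [-0.023,-0.002,0,-0.1,0,0,-1],
])

```text
time: 16.48
tcp_pos: [522.9, -3.8, 133.8]
tool_rot: [3.134, -0.005, 1.668]
contact_force: [0.3, 0.7, -2.2]
finger_gap: 24.3
```

move_arm([
  [-0.023,-0.002,0,-0.1,0,0,-1],
  [-0.023,-0.002,0,-0.1,0,0,-1],
  [-0.022,-0.002,0,-0.1,0,0,-1],
  [-0.015,-0.001,0,0,0,0,-1],
  [-0.005,0,0.005,0,0,0,-1],
])

```text
time: 16.9
tcp_pos: [523.8, -99.1, 129.8]
tool_rot: [3.126, -0.003, 1.665]
contact_force: [-0.4, -0.0, 0.1]
finger_gap: 24.4
```

```bash
python3 -c "
from h import *
st(); plan(518,-113,42,95,6,-1)"
```

```text
16.9 [523.8 -99.1 129.8] [179.12  -0.18  95.42] [-0.4 -0.   0.1] 24.4 q6 -1.96
[[-0.002, -0.001, 0.015, 0.1, -0.0, 0.1, -1], [-0.002, -0.001, 0.015, 0.1, -0.0, 0.1, -1], [-0.002, -0.001, 0.015, 0.1, -0.0, 0.1, -1], [-0.002, -0.001, 0.015, 0.1, -0.0, 0.1, -1], [-0.002, -0.001, 0.015, 0.1, -0.0, 0.1, -1]]
[[-0.002, -0.001, 0.015, 0.1, -0.0, 0.1, -1]]
```

move_arm([
  [-0.004,-0.002,0.014,0.3,0,0,-1],
  [-0.004,-0.001,0.02,0.2,0,0,-1],
  [-0.004,-0.001,0.02,0.2,0,0,-1],
  [-0.002,0,0.018,0.1,0,0,-1],
  [0,0,0.008,0,0,0,-1],
])

```text
time: 17.32
tcp_pos: [521.6, -113.1, 44.9]
tool_rot: [3.139, -0.003, 1.664]
contact_force: [-0.8, -0.0, -3.1]
finger_gap: 24.1
```

move_arm([
  [0,0,0.003,0,0,0,-1],
  [0,0,0,0,0,0,-1],
])

```text
time: 17.48
tcp_pos: [518.7, -111.0, 37.4]
tool_rot: [-3.137, -0.007, 1.666]
contact_force: [-0.1, 0.2, -1.0]
finger_gap: 24.4
```

```bash
python3 -c "
from h import *
st()"
```

```text
17.48 [ 518.7 -111.    37.4] [-179.75   -0.38   95.43] [-0.1  0.2 -1. ] 24.4 q6 -1.98
```

move_arm([
  [0,0,0.003,-0.2,-0.2,0,-1],
  [0,0,0.002,0,-0.1,0,-1],
  [0,0,0.001,0,0,0,-1],
  [0,0,0.001,0,0,0,-1],
])

```text
time: 17.82
tcp_pos: [520.1, -110.0, 31.8]
tool_rot: [3.139, 0.0, 1.667]
contact_force: [0.9, -0.2, -1.4]
finger_gap: 24.2
```

move_arm([
  [0,0,0.001,0,0,0,-1],
])

```text
time: 17.9
tcp_pos: [520.7, -110.0, 31.5]
tool_rot: [3.138, 0.001, 1.668]
contact_force: [-0.3, 0.1, -1.1]
finger_gap: 24.4
```

move_arm([
  [0,0,0.001,0,0,0,-1],
])

```text
time: 17.98
tcp_pos: [521.2, -110.1, 31.1]
tool_rot: [3.136, 0.001, 1.668]
contact_force: [-0.6, 0.0, -1.7]
finger_gap: 24.2
```

move_arm([
  [0,0,0.002,0.2,0,0,-1],
  [0,0,0.001,0,0,0,-1],
])

```text
time: 18.15
tcp_pos: [521.9, -110.4, 28.7]
tool_rot: [3.138, 0.002, 1.668]
contact_force: [-0.4, -0.5, -1.7]
finger_gap: 24.3
```

move_arm([
  [0,0,0.001,0,0,0,-1],
])

```text
time: 18.23
tcp_pos: [522.1, -110.5, 27.8]
tool_rot: [3.138, 0.002, 1.668]
contact_force: [-0.3, -0.0, -1.1]
finger_gap: 24.1
```

move_arm([
  [0,0,0.001,0,0,0,-1],
])

```text
time: 18.32
tcp_pos: [522.2, -110.6, 26.8]
tool_rot: [3.138, 0.002, 1.668]
contact_force: [0.6, -0.5, -1.4]
finger_gap: 24.3
```

move_arm([
  [0,0,0.001,0,0,0,-1],
])

```text
time: 18.4
tcp_pos: [522.4, -110.6, 26.3]
tool_rot: [3.138, 0.002, 1.667]
contact_force: [-3.8, 2.5, 10.1]
finger_gap: 24.4
```

move_arm([
  [0,0,0.001,0,0,0,-1],
])

```text
time: 18.48
tcp_pos: [522.5, -110.6, 26.3]
tool_rot: [3.139, 0.002, 1.667]
contact_force: [-6.3, 2.6, 11.6]
finger_gap: 24.3
```

Contact. Release, rise, move over the grips.

move_arm([
  [0,0,0,0,0,0,-0.4],
  [0,0,0,0,0,0,0],
  [0,0,0,0,0,0,0],
  [0,0,0,0,0,0,0],
])

```text
time: 18.82
tcp_pos: [523.6, -111.0, 27.2]
tool_rot: [3.137, 0.003, 1.667]
contact_force: [-0.0, -0.1, -0.3]
finger_gap: 42.7
```

move_arm([
  [0,0,-0.015,0,0,0,0.3],
  [0,0,-0.03,0,0,0,1],
  [0,0,-0.035,0,0,0,1],
  [0,0,-0.015,0,0,0,1],
  [0,0,0,0,0,0,1],
])

```text
time: 19.23
tcp_pos: [521.1, -110.2, 122.8]
tool_rot: [-3.141, 0.0, 1.667]
contact_force: [0.5, 0.0, -0.2]
finger_gap: 85.3
```

```bash
python3 -c "
from h import *
st(); C,im,hsv=wr('w6.png'); rep(C,hsv,0)"
```

```text
19.23 [ 521.1 -110.2  122.8] [-179.94    0.     95.51] [ 0.5  0.  -0.2] 85.3 q6 -1.98
orange [354. 301.] [343, 285, 23, 33, 515] [599.  -70.9  26. ]
orange [299. 306.] [291, 290, 17, 33, 498] [ 608.3 -116.9   26. ]
hub [394.   6.] [363, 0, 57, 16, 665] [385.7 -77.6  40. ]
```

```bash
python3 -c "
from h import *
plan(602,-93,90,103,5,1)"
```

```text
[[0.002, 0.017, 0.006, -0.0, -0.0, -1.5, 1], [0.001, 0.017, 0.006, -0.0, -0.0, -1.5, 1], [0.001, 0.017, 0.006, -0.0, -0.0, -1.5, 1], [0.001, 0.017, 0.006, -0.0, -0.0, -1.5, 1], [0.0, 0.017, 0.006, -0.0, -0.0, -1.5, 1]]
```

move_arm([
  [0.002,0.018,0.004,0,0,-2,1],
  [0.002,0.023,0.007,0,0,-2,1],
  [0.001,0.023,0.007,0,0,-2,1],
  [0.001,0.018,0.007,0,0,-1.2,1],
  [0,0.003,0.004,0,0,0,1],
])

```text
time: 19.7
tcp_pos: [603.7, -90.6, 85.5]
tool_rot: [-3.136, -0.002, 1.796]
contact_force: [-0.3, 0.3, 0.1]
finger_gap: 85.5
```

```bash
python3 -c "
from h import *
st(); plan(602,-93,19,103,5,1)"
```

```text
19.7 [603.7 -90.6  85.5] [-1.7967e+02 -1.3000e-01  1.0293e+02] [-0.3  0.3  0.1] 85.5 q6 -2.03
[[-0.0, -0.0, 0.013, -0.1, -0.0, -0.0, 1], [-0.0, -0.0, 0.013, -0.1, -0.0, -0.0, 1], [-0.0, -0.0, 0.013, -0.1, -0.0, -0.0, 1], [-0.0, -0.0, 0.013, -0.1, -0.0, -0.0, 1], [-0.0, -0.0, 0.013, -0.1, -0.0, -0.0, 1]]
```

move_arm([
  [-0.001,0,0.013,-0.1,0,0,1],
  [-0.001,0,0.016,-0.1,0,0,1],
  [0,0,0.016,0,0,0,1],
  [0,0,0.01,0,0,0,1],
  [0,0,0.002,0,0,0,1],
])

```text
time: 20.12
tcp_pos: [598.5, -91.3, 17.3]
tool_rot: [-3.128, -0.007, 1.796]
contact_force: [-1.1, -0.5, -0.7]
finger_gap: 85.1
```

move_arm([
  [0,0,0,0,0,0,0.8],
  [0,0,0,0,0,0,0.6],
  [0,0,0,0,0,0,0.5],
  [0,0,0,0,0,0,0.4],
])

```text
time: 20.45
tcp_pos: [596.9, -91.7, 16.4]
tool_rot: [-3.125, -0.008, 1.795]
contact_force: [-0.1, -0.5, -0.3]
finger_gap: 60.6
```

move_arm([
  [0,0.003,-0.001,-0.4,-0.2,0,0.4],
  [0,0.001,-0.001,-0.3,-0.1,0,0.2],
  [0,0,0,0,0,0,0],
  [0,0,0,0,0,0,-0.2],
])

```text
time: 20.78
tcp_pos: [602.4, -90.8, 20.6]
tool_rot: [3.141, -0.001, 1.794]
contact_force: [-0.6, -0.2, -2.2]
finger_gap: 59.2
```

move_arm([
  [0,0,0,0,0,0,-0.5],
  [0,0,0,0,0,0,-1],
  [0,0,0,0,0,0,-1],
  [0,0,0,0,0,0,-1],
  [0,0,0,0,0,0,-1],
])

```text
time: 21.2
tcp_pos: [602.3, -90.6, 20.6]
tool_rot: [3.141, -0.001, 1.795]
contact_force: [-0.2, -0.7, -0.8]
finger_gap: 59.5
```

The fingers stopped at 59.5 mm under full squeeze, so this clamp is seized. I release it and go back to the hub.

move_arm([
  [0,0,0,0,0,0,0.3],
  [0,0,0,0,0,0,0.8],
  [0,0,0,0,0,0,1],
  [0,0,0,0,0,0,1],
])

```text
time: 21.53
tcp_pos: [602.6, -90.7, 20.9]
tool_rot: [3.141, -0.001, 1.795]
contact_force: [0.9, -0.5, -0.5]
finger_gap: 85.5
```

move_arm([
  [0,0,-0.02,0,0,0,1],
  [0,0,-0.03,0,0,0,1],
  [0,-0.02,-0.03,0,0,0,0.6],
  [0,-0.025,-0.015,0,0,0,0.3],
  [0,-0.025,0,0,0,0,0],
])

```text
time: 21.95
tcp_pos: [535.4, -106.3, 119.6]
tool_rot: [3.141, -0.001, 1.797]
contact_force: [0.4, 0.1, 1.1]
finger_gap: 51.8
```

```bash
python3 -c "
from h import *
st(); C,im,hsv=wr('w7.png'); rep(C,hsv,0)"
```

```text
21.95 [ 535.4 -106.3  119.6] [ 1.7998e+02 -6.0000e-02  1.0298e+02] [0.4 0.1 1.1] 51.8 q6 -2.09
orange [346. 296.] [335, 275, 21, 39, 543] [602.7 -66.3  26. ]
orange [289. 297.] [279, 278, 21, 37, 541] [ 613.9 -111.5   26. ]
hub [310. 202.] [298, 194, 34, 22, 223] [ 525.2 -113.3   40. ]
hub [192. 267.] [161, 241, 63, 53, 813] [ 594.9 -187.8   40. ]
```

View pics/w7.png

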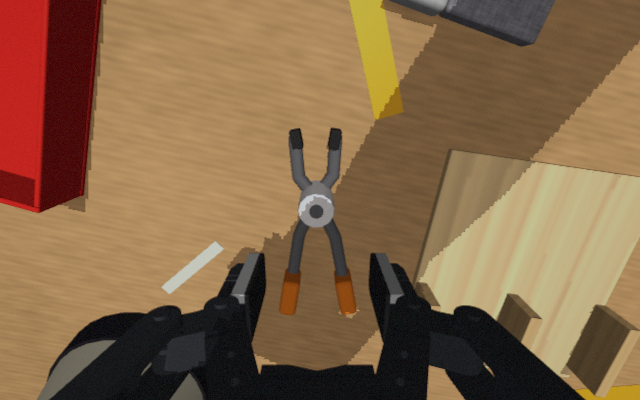

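The clamp stands open and unmoved between the fingers, hub at (316,210).

```bash
python3 -c "
from h import *
C=cam('wrist'); p=ray(C,316,210,40); print(p); plan(p[0]+1,p[1],60,103,4,0)"
```

```text
[ 524.65676284 -108.28676492   40.        ]
[[-0.0, -0.001, 0.014, -0.1, -0.0, -0.0, 0], [-0.0, -0.001, 0.014, -0.1, -0.0, -0.0, 0], [-0.0, -0.001, 0.014, -0.1, -0.0, -0.0, 0], [-0.0, -0.001, 0.014, -0.1, -0.0, -0.0, 0]]
```

```bash
python3 -c "
from h import *
st(); plan(529,-108,60,103,4,0)"
```

```text
22.0 [ 531.  -106.6  117.7] [-1.7971e+02 -1.5000e-01  1.0294e+02] [ 1.   0.7 -2.6] 44.3 q6 -2.09
[[-0.0, -0.0, 0.014, -0.1, -0.0, -0.0, 0], [-0.0, -0.001, 0.014, -0.1, -0.0, -0.0, 0], [-0.0, -0.001, 0.014, -0.1, -0.0, -0.0, 0], [-0.0, -0.001, 0.014, -0.1, -0.0, -0.0, 0]]
```

move_arm([
  [0,0.001,0.012,-0.2,0,0,0],
  [0,0,0.016,-0.1,0,0,0],
  [0,0,0.016,0,0,0,0],
  [0,0,0.008,0,0,0,0],
  [0,0,0,0,0,0,0],
])

```text
time: 22.42
tcp_pos: [533.0, -106.8, 63.8]
tool_rot: [3.135, -0.0, 1.795]
contact_force: [-0.9, 1.2, -0.2]
finger_gap: 42.9
```

```bash
python3 -c "
from h import *
st(); plan(529,-108,31,103,3,0)"
```

```text
22.42 [ 533.  -106.8   63.8] [179.64  -0.   102.83] [-0.9  1.2 -0.2] 42.9 q6 -2.09
[[-0.0, -0.001, 0.011, 0.1, -0.0, -0.1, 0], [-0.0, -0.001, 0.011, 0.1, -0.0, -0.1, 0], [-0.0, -0.001, 0.011, 0.1, -0.0, -0.1, 0]]
```

move_arm([
  [0,-0.002,0.01,0.1,0,0,0],
  [0,-0.002,0.011,0.1,0,0,0],
  [0,0,0.008,0,0,0,0],
  [0,0,0,0,0,0,0],
])

```text
time: 22.75
tcp_pos: [529.6, -107.3, 30.9]
tool_rot: [3.14, -0.001, 1.796]
contact_force: [-0.6, 0.6, -0.8]
finger_gap: 42.7
```

move_arm([
  [0,0,0,0,0,0,-0.5],
  [0,0,0,0,0,0,-1],
  [0,0,0,0,0,0,-1],
  [0,0,0,0,0,0,-1],
  [0,0,0,0,0,0,-1],
])

```text
time: 23.17
tcp_pos: [529.9, -107.4, 31.1]
tool_rot: [3.14, -0.001, 1.796]
contact_force: [0.2, -0.4, -1.7]
finger_gap: 23.9
```

move_arm([
  [0,0,-0.01,0,0,0,-1],
  [0,0,-0.02,0,0,0,-1],
  [0,0,-0.03,0,0,0,-1],
  [0,0,-0.03,0,0,0,-1],
  [0,0,-0.01,0,0,0,-1],
])

```text
time: 23.58
tcp_pos: [526.4, -106.5, 132.6]
tool_rot: [-3.134, -0.006, 1.796]
contact_force: [1.3, -1.2, -0.8]
finger_gap: 24.1
```

```bash
python3 -c "
from h import *
st(); plan(435,-364,130,90,10,-1)"
```

```text
23.58 [ 526.4 -106.5  132.6] [-179.59   -0.32  102.88] [ 1.3 -1.2 -0.8] 24.1 q6 -2.10
[[-0.023, -0.015, 0.0, -0.0, -0.0, 1.3, -1], [-0.023, -0.014, 0.0, -0.0, -0.0, 1.3, -1], [-0.024, -0.014, 0.0, -0.0, -0.0, 1.3, -1], [-0.024, -0.013, 0.0, -0.0, -0.0, 1.3, -1], [-0.024, -0.013, 0.0, -0.0, -0.0, 1.3, -1]]
[[-0.025, -0.012, 0.0, -0.0, -0.0, 1.3, -1], [-0.025, -0.011, 0.0, -0.0, -0.0, 1.3, -1], [-0.025, -0.011, 0.0, -0.0, -0.0, 1.3, -1], [-0.025, -0.01, 0.0, -0.0, -0.0, 1.3, -1], [-0.026, -0.01, 0.0, -0.0, -0.0, 1.3, -1]]
```

move_arm([
  [-0.014,-0.01,0,0,0,0.8,-1],
  [-0.023,-0.014,0,0,0,1.3,-1],
  [-0.024,-0.014,0,0,0,1.3,-1],
  [-0.024,-0.013,0,0,0,1.3,-1],
  [-0.024,-0.013,0,0,0,1.3,-1],
])

```text
time: 24.0
tcp_pos: [486.6, -226.0, 139.9]
tool_rot: [3.136, 0.001, 1.696]
contact_force: [0.9, -0.5, -2.1]
finger_gap: 23.7
```

move_arm([
  [-0.025,-0.012,0,0,0,1.3,-1],
  [-0.025,-0.011,0,0,0,1.3,-1],
  [-0.025,-0.011,0,0,0,1.3,-1],
  [-0.02,-0.01,0,0,0,1.3,-1],
  [-0.01,-0.004,0,0,0,1,-1],
])

```text
time: 24.42
tcp_pos: [443.7, -341.6, 139.7]
tool_rot: [3.135, 0.001, 1.58]
contact_force: [-0.5, 0.3, -2.0]
finger_gap: 24.2
```

```bash
python3 -c "
from h import *
st(); plan(435,-364,90,90,5,-1)"
```

```text
24.42 [ 443.7 -341.6  139.7] [1.7965e+02 9.0000e-02 9.0520e+01] [-0.5  0.3 -2. ] 24.2 q6 -2.33
[[-0.004, -0.002, 0.01, 0.1, 0.0, 0.1, -1], [-0.004, -0.002, 0.01, 0.1, 0.0, 0.1, -1], [-0.004, -0.002, 0.01, 0.1, 0.0, 0.1, -1], [-0.004, -0.002, 0.01, 0.1, 0.0, 0.1, -1], [-0.004, -0.002, 0.01, 0.1, 0.0, 0.1, -1]]
```

move_arm([
  [-0.007,-0.003,0.01,0.1,0,0.1,-1],
  [-0.007,-0.003,0.014,0.1,0,0.1,-1],
  [-0.006,-0.002,0.014,0.1,0,0.1,-1],
  [-0.002,0,0.006,0,0,0,-1],
  [0,0,0,0,0,0,-1],
])

```text
time: 24.83
tcp_pos: [434.9, -364.6, 90.3]
tool_rot: [3.141, -0.0, 1.573]
contact_force: [0.4, 0.3, -1.1]
finger_gap: 23.9
```

```bash
python3 -c "
from h import *
st(); plan(435,-364,40,90,4,-1)
C,im,hsv=wr('w8.png')"
```

```text
24.83 [ 434.9 -364.6   90.3] [ 1.7999e+02 -2.0000e-02  9.0130e+01] [ 0.4  0.3 -1.1] 23.9 q6 -2.37
[[0.0, 0.0, 0.013, 0.0, -0.0, 0.0, -1], [0.0, 0.0, 0.013, 0.0, -0.0, 0.0, -1], [0.0, 0.0, 0.013, 0.0, -0.0, 0.0, -1], [0.0, 0.0, 0.013, 0.0, -0.0, 0.0, -1]]
```

View pics/w8.png

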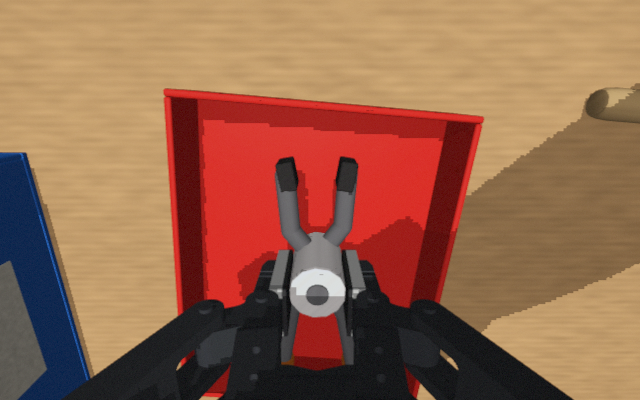

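The seized clamp hangs over the middle of the red tray: hub at (318,293), jaws well inside the near rim. I'll lower it.

move_arm([
  [0,0,0.012,0,0,0,-1],
  [0,0,0.015,0,0,0,-1],
  [0,0,0.012,0,0,0,-1],
  [0,0,0.003,0,0,0,-1],
  [0,0,0,0,0,0,-1],
])

```text
time: 25.3
tcp_pos: [437.0, -362.0, 45.9]
tool_rot: [3.14, -0.0, 1.578]
contact_force: [-0.5, 0.0, -1.2]
finger_gap: 24.0
```

move_arm([
  [0,0,0.002,0,0,0,-1],
  [0,0,0.001,0,0,0,-1],
])

```text
time: 25.47
tcp_pos: [437.4, -361.6, 42.8]
tool_rot: [3.14, -0.0, 1.579]
contact_force: [-0.6, 0.5, -2.0]
finger_gap: 23.9
```

Floor contact is expected at TCP z ≈ 35.

move_arm([
  [0,0,0.002,0,0,0,-1],
  [0,0,0.002,0,0,0,-1],
  [0,0,0.001,0,0,0,-1],
  [0,0,0.001,0,0,0,-1],
])

```text
time: 25.8
tcp_pos: [438.6, -362.7, 38.4]
tool_rot: [3.137, 0.003, 1.579]
contact_force: [-0.7, -0.2, -1.6]
finger_gap: 24.1
```

move_arm([
  [0,0,0.001,0,0,0,-1],
])

```text
time: 25.88
tcp_pos: [438.7, -362.9, 37.6]
tool_rot: [3.137, 0.003, 1.579]
contact_force: [0.0, 0.1, -1.9]
finger_gap: 24.3
```

move_arm([
  [0,0,0.001,0,0,0,-1],
])

```text
time: 25.97
tcp_pos: [438.8, -363.1, 36.7]
tool_rot: [3.136, 0.004, 1.578]
contact_force: [-0.6, -0.4, -1.4]
finger_gap: 24.4
```

move_arm([
  [0,0,0.001,0.2,0.2,0,-1],
])

```text
time: 26.05
tcp_pos: [438.8, -363.1, 35.8]
tool_rot: [3.14, 0.0, 1.578]
contact_force: [0.5, 0.4, -2.0]
finger_gap: 23.8
```

move_arm([
  [0,0,0.001,0,0,0,-1],
])

```text
time: 26.13
tcp_pos: [438.9, -363.3, 34.8]
tool_rot: [3.14, 0.0, 1.578]
contact_force: [-0.5, 0.2, -0.4]
finger_gap: 23.7
```

move_arm([
  [0,0,0.001,0,0,0,-1],
])

```text
time: 26.22
tcp_pos: [438.9, -363.3, 34.3]
tool_rot: [3.14, -0.0, 1.578]
contact_force: [-3.4, 2.5, 9.5]
finger_gap: 24.0
```

Floor contact. I release, rise, then check from the top camera.

move_arm([
  [0,0,0,0,0,0,-0.4],
  [0,0,0,0,0,0,0],
  [0,0,0,0,0,0,0],
  [0,0,0,0,0,0,0],
])

```text
time: 26.55
tcp_pos: [439.7, -364.1, 35.0]
tool_rot: [3.138, 0.001, 1.578]
contact_force: [-0.4, -0.5, -0.0]
finger_gap: 42.6
```

move_arm([
  [0,0,-0.015,0,0,0,0],
  [0,0,-0.03,0,0,0,0],
  [0,0,-0.03,0,0,0,0],
  [0,-0.02,-0.03,0,0,0,0],
  [0,-0.03,-0.03,0,0,0,0],
])

```text
time: 26.97
tcp_pos: [388.1, -360.6, 165.8]
tool_rot: [-3.135, -0.011, 1.582]
contact_force: [-0.1, 0.4, 0.4]
finger_gap: 42.8
```

move_arm([
  [0.02,-0.01,-0.02,0,0,0,0],
  [0.035,0,-0.01,0,0,0,0],
  [0.035,0,0,0,0,0,0],
  [0.035,0,0,0,0,0,0],
  [0.035,0,0,0,0,0,0],
])

```text
time: 27.38
tcp_pos: [376.3, -205.4, 209.8]
tool_rot: [3.133, 0.006, 1.568]
contact_force: [0.4, 0.7, 1.0]
finger_gap: 42.9
```

move_arm([
  [0.035,0,0,0,0,0,0],
  [0.035,0,0,0,0,0,0],
  [0.02,0,0,0,0,0,0],
  [0,0,0,0,0,0,0],
])

```text
time: 27.72
tcp_pos: [375.6, -107.6, 210.8]
tool_rot: [3.127, 0.007, 1.571]
contact_force: [0.3, -0.3, 0.0]
finger_gap: 42.7
```

```bash
python3 - <<'E'
from h import *
st(); im=viewer.read_camera("top"); C=cam("top")
save("top2.png",im[60:330,130:490],2.2)
hsv=cv2.cvtColor(im,cv2.COLOR_RGB2HSV)
m=cv2.inRange(hsv,(5,190,130),(16,255,255)); m[:,:140]=0; m[:,500:]=0
for c,s in comps(m,15): print(c.round(1),s.tolist(),ray(C,*c,31).round(1))
E
```

```text
27.72 [ 375.6 -107.6  210.8] [179.17   0.39  90.02] [ 0.3 -0.3  0. ] 42.7 q6 -1.99
[189.5 191.5] [188, 187, 4, 10, 40] [556.4 359.9  31. ]
[195.9 191.3] [194, 187, 5, 10, 47] [556.6 341.6  31. ]
[430.5 198. ] [428, 193, 6, 11, 49] [ 521.1 -338.8   31. ]
[446.4 197.3] [444, 192, 6, 12, 46] [ 522.2 -385.8   31. ]
```

View pics/top2.png

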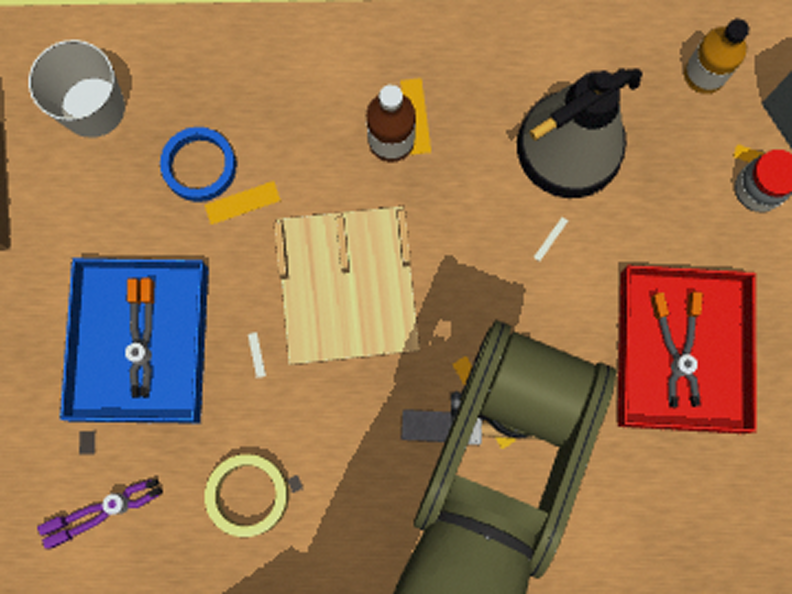

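The top view shows the closed clamp flat in the blue tray (crop (139,338); grips 18.3 mm apart, the closed value) and the open seized clamp flat in the red tray (crop (683,348)). The rack is empty and the bystanders in view are where they were; the arm hides part of the brush. I'll hand in.

```bash
python3 -c "
from h import *
print(env.close_job()); st()"
```

```text
the job is handed in; nothing more can be done
None
the job is handed in; nothing more can be done
```

Both clamps are sorted and the job is handed in, at about 27.8 s of the 66 s allowed.

- **Right-hand clamp (free):** I lifted it out by the hub, laid it on the paper and squeezed the grips. It closed until the fingers read 29.6 mm. They read about 2 mm short on the 26 mm hub too, so that matches the 32 mm closed width. It lies closed and flat in the blue tray.
- **Left-hand clamp (seized):** Under the same full squeeze it stayed at 59.5 mm. It lies flat, still open, in the red tray.

**Last checks:**
- **Clamps:** the final top view showed the blue-tray grips 18.3 mm apart, which is the closed value. Both clamps were well inside their trays.
- **Surroundings:** the rack was empty, and the purple look-alike and other bystanders looked unmoved. The arm hid part of the brush, so that one is only partly checked.
- **Arm:** the gripper was clear of everything. The largest contact force I read was about 13 N, when setting a clamp down.
- **Disagreement:** two hub positions measured from the wrist camera came out about 5 mm off, because I paired an old picture with a newer arm pose. I allowed for it, and both grasps held.

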